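# Load a batten into a drilling jig

### The arm

A 6-joint arm with a two-finger parallel gripper is mounted at the origin on a cart in front of the work surface, level with it; the furniture and walls round the work are solid. World frame = base frame: x ahead of the robot, y to its left, z up, the work surface at z = 0. Lengths are in m, angles in degrees, forces in N, time in s.
With the tool pointing down it reaches from about 0.275 to 0.825 m from the base axis. Payload 4.9 kg.
Tool frame: the origin (TCP) lies at the very end of the fingers, on their centre line; the grasp point (between the pads) lies 19 mm behind it; z points along the fingers, y is the line along which they close (so a half turn about z gives the same grasp; the last joint's range is limited). The gripper opens to 85 mm and grips with 20 to 120 N. Pads are 22 mm wide; open, the fingers measure 114 mm over their backs; the gripper's body (76 mm by 85 mm) begins 54 mm behind the grasp point. The pads swing forward as they close: fully open they stand 13 mm farther back than shut.
Start: joints at [62.498, 18.69, -11.035, 60.275, 0, 82.311], TCP at [0.186, 0.517, 0.231] pointing down, gripper open.
Joint ranges: [-152.03, 152.03], [-55.5, 102.48], [-74.3, 77.21], [-110.64, 120.58], [-84.22, 78.4], [-180, 180]. Speed limits (degrees/s): [147.25, 147.25, 180, 180, 180, 180].

### API

Orientations are given as a 3x3 rotation matrix whose columns are the frame's x, y, z axes.
In Python, from rig import arm gives the robot as it stands.
- The arm moves only by the tool send_rows, never from a script. Its argument "series" is a list that holds one entry, the list of rows, each a list of 7 numbers: the turn, a rotation vector about the tool's x, y, z in units of 5 degrees (1.0 is 5 degrees), then the shift along the tool's x, y, z in units of 25 mm (1.0 is 25 mm), then the gripper's target within -1 to 1 (shut at 1, half-way at 0, fully open at -1). A call has exactly 8 rows; each row is the pose to reach, as a shift and turn from the pose commanded when the call began, along the tool's axes at that moment; what a row does not reach only later rows make up. A row lasts 1/10 s, in which the tool goes at most 50 mm and 8.59 degrees, less where a joint would pass 70% of its speed; a pose out of reach is approached as far as the arm can. A call with a gripper value outside its range is refused whole. The fingers move at their own pace and stop on an object; the grip force is fixed at half the most. Time passes only in rows, so rows that repeat a pose let the fingers close, or fill a call up. It gives the time, the measured TCP pose, the force, the opening and the grip force at its end, in the units of the state.
- arm.state(): the state, without advancing time (a new reading comes with each control period).
- arm.capture(name): name is "scene" or "top"; returns a dict with "color" (400x640x3 uint8, red, green, blue), "fovy" (degrees; the focal length in pixels is half the picture's height over the tangent of half this angle, whatever the lens; pixels are square), "cx", "cy" (the principal point, pixels), "k1" (the pictures are not rectified: a ray, as slopes to the right and down, at radius r is drawn at 1 + k1 r^2 times it, then the intrinsics apply), "view" (4x4, takes a point from world to camera coordinates). Camera axes: x right, y down, z forward; pixel columns grow to the right and rows downward; lengths in m; the calibration is good to about 2 mm. A picture is of the moment at which its call begins. There is no depth.
- arm.hand_in(): hands the job in; it is judged then, once.
The state is a dict: "time": time; "qpos": joint angles; "qvel": joint speeds; "tau": joint torques, N m; "eef_pos": TCP position; "orientation": TCP orientation; "ft_force": force on the tool from outside, world axes, zero at the start; "torque": the same for the moment, N m; "finger_gap": opening from 0.0 (shut) to 1.0 (fully open); "grasp_force": force on a finger pad.
Only numpy, scipy, OpenCV 4.12 (cv2) and the standard library are available. Lean on these libraries where they do the work, as an engineer would, in place of code of your own. Each camera call takes 0.05 s, during which the arm holds its last target. There are 200 camera calls.

### The job

Load the loose wooden batten into the drilling jig by pushing it over the board with the fingers, never picking it up: tuck its left end under the steel strap, behind the post, then swing its right end in, so that it lies flush along the aluminium fence between the two end stops. Then push the wooden turn button round as far as it goes, over the batten's right end, and take the hand away. Do not disturb the sanding block, the glue bottle or the paint pot.

Things in the scene. Friction and masses are not known exactly. Their poses are not given: they have to be found in the camera images.
- jig: Drilling jig, fixed: a plywood board 250 mm (its x) by 430 mm (its y), 12 mm thick, on two bearers on the trolley. Origin: under the board's centre, on the trolley top; x points away from the robot towards the fence, y to the left, z up; the board's top is z = 78 mm. Its far side carries a pocket, open to the near side: fence, two end stops, strap. The stops leave 228 mm for the 220 mm batten.
- fence (a point): Middle of the aluminium fence's front face, at its foot on the board's top (jig frame x = 60, y = 20, z = 78 mm). The fence runs along the jig's y from y = -94 to +156 mm; upright leg 4 mm thick, 18 mm high, its 3 mm foot reaching back to x = 85 mm.
- left_stop (a point): Left end stop, a dark wood block 16 mm high, x = 30 to 60 mm and y = 134 to 156 mm in the jig frame. The point is the middle of its inner (right) face, on the board (x = 45, y = 134 mm).
- right_stop (a point): Right end stop, a dark wood block 21 mm high, x = 47 to 77 mm and y = -128 to -94 mm in the jig frame: it stands 13 mm out in front of the fence. The point is on the board at the near end of its inner (left) face (x = 47, y = -94 mm).
- post (a point): Foot, on the board, of the keeper's front post: steel, 14 mm across (jig frame x = 25, y = 92, z = 78 mm), 28 mm clear in front of the fence. It carries a flat steel strap 18 mm wide (y = 83 to 101 mm), underside 24 mm above the board, that runs back over the fence; nuts up to 38 mm above the board. The batten's left end goes behind the post, under the strap, and on to the left stop, 42 mm on.
- pocket (a point): Centre of the pocket on the board's top (jig frame x = 50, y = 20, z = 78 mm): where the origin of the batten lies when it is flush to the fence and midway between the stops (4 mm play at each end).
- batten: Loose planed wooden batten, 220 mm long (its y), 20 mm wide (x), 20 mm high, about 60 g, lying flat on the jig's board in front of the post line, pencil crosses on its top. Origin: centre of its underside; its +y end is the left end. It slides on the board with ordinary wood friction.
- left_end (a point): Centre of the batten's left (+y) end, on its underside.
- right_end (a point): Centre of the batten's right (-y) end, on its underside.
- turn_button (a joint): Angle of the wooden turn button: 0 = open, pointing away from the robot over the fence (jig +x); 1.57 = closed, pointing left over the batten's right end (jig +y), at its stop. It turns anticlockwise seen from above to close, with light friction (about 0.02 N m), and stays where it is left; no spring.
- button_pivot (a point): Top of the turn button at its pivot screw, on the right end stop (jig frame x = 62, y = -111, z = 112 mm). The button is 17 mm wide, 12 mm thick, from 22 to 34 mm above the board (clear of a 20 mm batten), and reaches 42 mm from the pivot one way and 16 mm the other.
- button_tip (a point): Middle of the turn button's far end face, 42 mm from its pivot, at half its thickness.
- sanding_block: Bystander: black sanding block, 32x55x22 mm, on the board's near left corner. Origin: centre of its underside.
- glue_bottle: Bystander: squeeze bottle with a gold nozzle, 34 mm across, 122 mm tall, on the board's far left corner. Origin: centre of its underside.
- paint_pot: Bystander: small white paint pot with a blue band, about 36 mm across, 38 mm tall, on the board behind the fence. Origin: underside, 4 mm from its centre.

How it is judged (in metres and radians):
On the way, in this order (a step that is already met when the one before it is completed fails the run):
1. the batten's left end is under the strap behind the post while its right end is still out in front of the right end stop (y of left_end in the frame of jig above 0.101 m and x of left_end in the frame of jig above 0.03 m and x of right_end in the frame of jig below 0.04 m).
2. the batten lies flush along the fence between the end stops (x of each of left_end, right_end in the frame of jig above 0.046 m and y of batten in the frame of jig between 0.014 and 0.026 m), for 0.2 s.
3. the turn button is round over the batten's right end (value of joint turn_button above 1.45 rad), for 0.1 s.
At the end, for the whole second after the job is handed in: The batten lies flat on the board in the pocket, between the end stops, its left end under the strap, both ends within 4 mm of the fence, at rest; the turn button is closed over its right end (within 7 degrees of its stop); the bystanders stand within 20 mm of where they were (all of step 2 and z of batten in the frame of jig below 0.081 m and angle between batten's own z axis and vertical below 0.03 rad and value of joint turn_button above 1.45 rad and linear speed of batten below 0.01 m/s); the robot touches nothing.
It fails at once if the batten is lifted off the board or tipped up (z of batten in the frame of jig above 0.088 m or angle between batten's own z axis and vertical above 0.25 rad).
It fails at once if the sanding block is moved by more than 20 mm (distance of sanding_block from where it was at the start of the episode above 0.02 m).
It fails at once if the glue bottle is moved by more than 20 mm or tipped (distance of glue_bottle from where it was at the start of the episode above 0.02 m or angle between glue_bottle's own z axis and vertical above 0.5 rad).
It fails at once if the paint pot is moved by more than 20 mm (distance of paint_pot from where it was at the start of the episode above 0.02 m).
It also fails if it takes over 64 s, if anything falls off the work surface, if the arm or the gripper's body presses on something with over 40 N, if the wrist force passes 120 N, or if a joint passes its speed limit or range.

## Working session

There is one attempt and no reset: what is moved stays moved. The work goes in short steps, Python scripts to look and compute and a tool call to move; the robot and the scene stay as the last step left them, time stands still between calls to the robot, and variables do not carry over. Pictures are saved under pics/ and viewed, at most 12 in all, crops included, and the job is handed in when it is done.

Besides the shell and the picture viewer there is one more tool, called after "Request:" as name(argument=value, ...), one argument or row to a line, values as JSON. send_rows: Moves the arm, as the interface text tells. Its arguments: {"type":"object","properties":{"series":{"type":"array"}},"required":["series"]}

```bash
ls; mkdir -p pics
python3 - <<'E'
from rig import arm
import cv2,numpy as np
s=arm.state();print(s)
for n in("scene","top"):
    c=arm.capture(n);cv2.imwrite(f"pics/{n}0.png",c["color"][...,::-1]);print(n,c["fovy"],c["cx"],c["cy"],c["k1"],np.round(c["view"],4).tolist())
E
```

```text
pics
{'time': 0.0, 'qpos': array([ 6.24955548e+01,  1.87328791e+01, -1.10932607e+01,  6.02725389e+01,
       -1.21378631e-03,  8.23128736e+01]), 'qvel': array([ 0.06000954, -0.06849465,  0.08046531, -0.01279282, -0.0607849 ,
       -0.0630379 ]), 'tau': array([ 2.89854997e-04, -4.43398762e+01,  2.62444353e+01,  1.55461219e-02,
       -2.06054124e-04,  4.83563014e-06]), 'eef_pos': array([0.18616933, 0.51691663, 0.23048685]), 'orientation': array([[-9.40778260e-01,  3.39021624e-01, -7.76582637e-04],
       [ 3.39022449e-01,  9.40777027e-01, -1.53739100e-03],
       [ 2.09382312e-04, -1.70962297e-03, -9.99998517e-01]]), 'ft_force': array([0.44364772, 0.28339276, 0.42716018]), 'torque': array([-0.0503963 , -0.03256057, -0.05133737]), 'grasp_force': 0.0, 'finger_gap': 0.9974515990286861}
scene 47.462573738884366 310.88029855199693 198.985367658852 -0.11960480083648037 [[0.7467, -0.6651, -0.0043, -0.3784], [-0.3312, -0.3663, -0.8696, 0.288], [0.5768, 0.6508, -0.4938, 0.5665], [0.0, 0.0, 0.0, 1.0]]
top 56.545922855689696 321.73917029684577 199.6487934275189 -0.08733925864673428 [[0.0083, -0.9998, 0.0154, 0.0057], [-0.9923, -0.0101, -0.1235, 0.5589], [0.1237, -0.0143, -0.9922, 0.8632], [0.0, 0.0, 0.0, 1.0]]
```

Run:
```python
import cv2
im=cv2.imread("pics/top0.png");cv2.imwrite("pics/top0b.png",cv2.resize(im,(800,500),interpolation=cv2.INTER_CUBIC))
```

```text
(no output)
```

View pics/top0b.png

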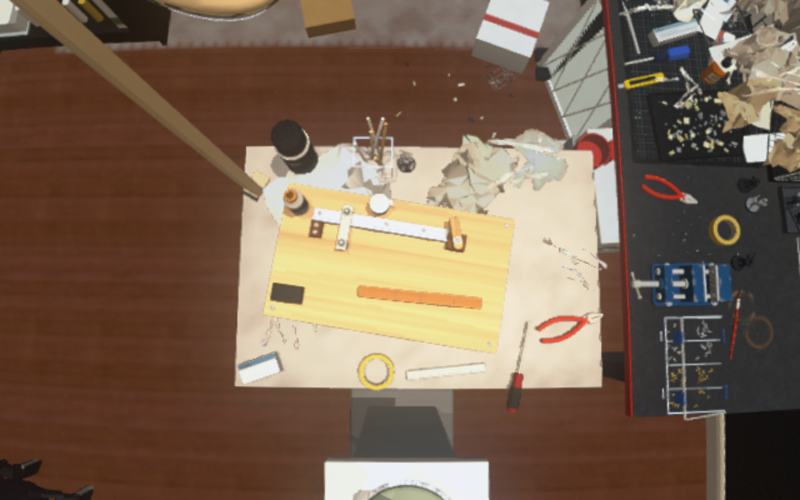

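View pics/scene0.png

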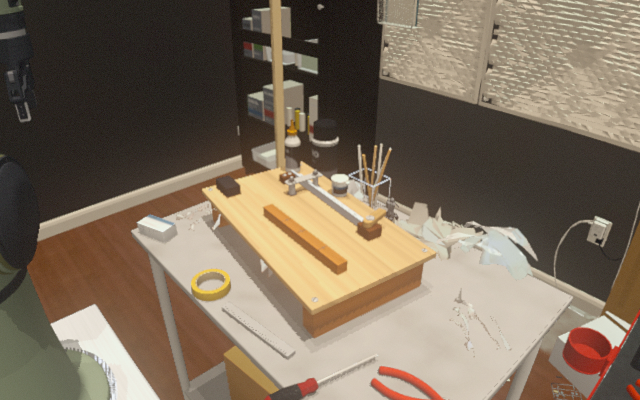

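The top view (800 px) shows the board with corners at about (288,183), (514,219), (497,352) and (264,314). The batten runs from (357,291) to (482,303) and the button sits at (455,232). The block (288,293), bottle (295,200), pot (378,205) and a pole at (255,190) stand to the left and rear.

```bash
cat > h.py <<'E'
import numpy as np,cv2
from scipy.optimize import least_squares
def K(c):
    f=200/np.tan(np.radians(c["fovy"]/2));return f
def proj(c,P):
    P=np.atleast_2d(P);V=np.array(c["view"]);q=P@V[:3,:3].T+V[:3,3];s=q[:,:2]/q[:,2:]
    s=s*(1+c["k1"]*(s**2).sum(1,keepdims=True));return s*K(c)+[c["cx"],c["cy"]]
def unproj(c,uv,z):
    uv=np.atleast_2d(uv).astype(float);out=[]
    m=np.array([[K(c),0,c["cx"]],[0,K(c),c["cy"]],[0,0,1]])
    V=np.array(c["view"]);R=V[:3,:3];o=-R.T@V[:3,3]
    s=(uv-[c["cx"],c["cy"]])/K(c);u=s.copy()
    for _ in range(20):u=s/(1+c["k1"]*(u**2).sum(1,keepdims=True))
    d=np.c_[u,np.ones(len(u))]@R
    return o+d*((z-o[2])/d[:,2])[:,None]
def T(p,P):
    P=np.atleast_2d(P).astype(float);a=p[2];R=np.array([[np.cos(a),-np.sin(a)],[np.sin(a),np.cos(a)]])
    return np.c_[P[:,:2]@R.T+p[:2],P[:,2]]
def inv(p,P):
    P=np.atleast_2d(P).astype(float);a=p[2];R=np.array([[np.cos(a),-np.sin(a)],[np.sin(a),np.cos(a)]])
    return np.c_[(P[:,:2]-p[:2])@R,P[:,2]]
def batten(c,J,show=None):
    hsv=cv2.cvtColor(c["color"],cv2.COLOR_RGB2HSV)
    m=((hsv[...,0]>5)&(hsv[...,0]<17)&(hsv[...,1]>135)&(hsv[...,2]>110)).astype(np.uint8)
    poly=proj(c,T(J,[[-.124,-.214,.098],[.058,-.214,.098],[.058,.133,.098],[-.124,.133,.098]])).astype(np.int32)
    r=np.zeros_like(m);cv2.fillPoly(r,[poly],1);m&=r
    m=cv2.morphologyEx(m,cv2.MORPH_OPEN,np.ones((2,2)))
    cs,_=cv2.findContours(m,cv2.RETR_EXTERNAL,cv2.CHAIN_APPROX_NONE)
    k=max(cs,key=cv2.contourArea);return m,k
E
python3 - <<'E'
from h import *
from rig import arm
c=arm.capture("top");s=arm.capture("scene")
g=c["color"][...,::-1].copy()
hsv=cv2.cvtColor(c["color"],cv2.COLOR_RGB2HSV)
m=((hsv[...,0]>8)&(hsv[...,0]<32)&(hsv[...,1]>70)&(hsv[...,2]>120)).astype(np.uint8)
r=np.zeros_like(m);r[140:290,205:420]=1;m&=r
m=cv2.morphologyEx(m,cv2.MORPH_OPEN,np.ones((5,5)))
k=max(cv2.findContours(m,0,1)[0],key=cv2.contourArea)
print("board rect",cv2.minAreaRect(k))
uv=np.array([[288,183],[514,219],[497,352],[264,314]])*.8
gray=cv2.cvtColor(g,cv2.COLOR_BGR2GRAY)
uv=cv2.cornerSubPix(gray,uv.astype(np.float32).reshape(-1,1,2),(4,4),(-1,-1),(3,30,.01)).reshape(-1,2);print(uv)
M=[[.125,.215,.078],[.125,-.215,.078],[-.125,-.215,.078],[-.125,.215,.078]]
f=least_squares(lambda p:(proj(c,T(p,M))-uv).ravel(),[.5,0,0]);J=f.x;print(J,np.degrees(J[2]),np.round(f.fun,2));np.save("J.npy",J)
m,k=batten(c,J);P=unproj(c,k.reshape(-1,2),.098);j=inv(J,P)*1000;rc=cv2.minAreaRect(j[:,:2].astype(np.float32));print("batten jig",rc,cv2.boxPoints(rc).round())
pts=[[.06,-.094,.096],[.06,.156,.096],[.062,-.111,.112],[.104,-.111,.106],[.025,.092,.116],[.045,.134,.094],[.047,-.094,.099]]
o=[]
for q,n in((c,"t"),(s,"s")):
    g=cv2.resize(q["color"][...,::-1],None,fx=3,fy=3,interpolation=cv2.INTER_CUBIC)
    for X,col in((M,(255,0,0)),(pts,(0,0,255)),(np.c_[cv2.boxPoints(rc)/1000,[.098]*4],(0,255,0))):
        for u in proj(q,T(J,X)):cv2.circle(g,tuple((u*3+1).astype(int)),3,col,-1)
    o.append(g[400:900,600:1280] if n=="t" else g[470:970,570:1370])
cv2.imwrite("pics/ov_t.png",o[0]);cv2.imwrite("pics/ov_s.png",o[1])
E
```

```text
board rect ((311.27435302734375, 213.595947265625), (188.9226837158203, 109.74567413330078), 8.972625732421875)
[[230.4     146.4    ]
 [411.53232 176.12985]
 [396.4841  281.39417]
 [211.28645 250.37885]]
[ 0.52319417  0.03275968 -0.15385237] -8.815091678548537 [ 0.38 -1.03  0.37 -1.17  0.69  1.03 -1.42  0.98]
batten jig ((-49.69512176513672, -62.830238342285156), (20.401569366455078, 217.99061584472656), 3.594203472137451) [[ -67.   45.]
 [ -53. -172.]
 [ -33. -171.]
 [ -46.   47.]]
```

View pics/ov_t.png

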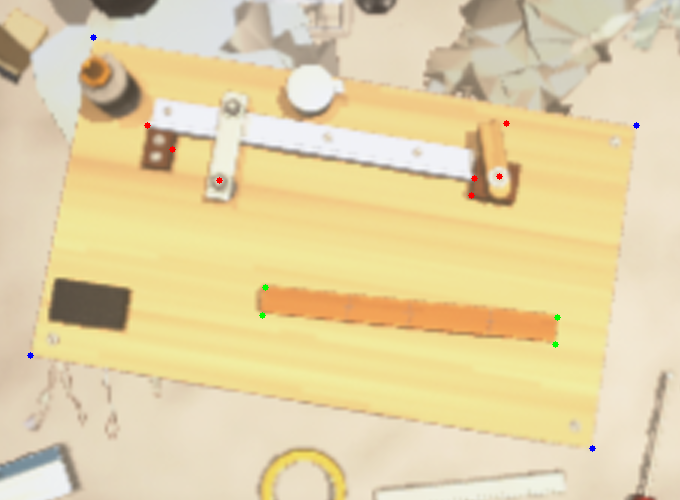

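View pics/ov_s.png

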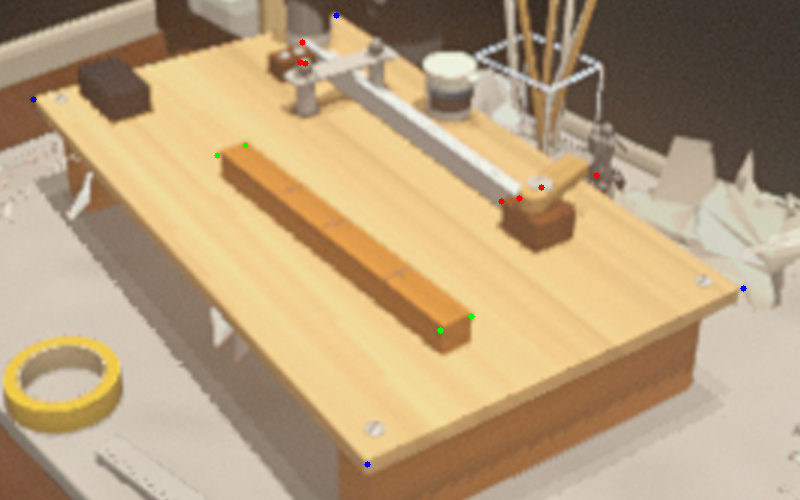

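The jig fit agrees with the pivot screw, post nut and stop markers to about 1–2 px of the 3x picture. The batten (green corners, 218x20 mm) has its centre at jig (-50,-63) with yaw +3.6°, and the button is slightly turned already. Next I set up a helper for the moves.

```bash
cat >> h.py <<'E'
J=np.load("J.npy")
from scipy.spatial.transform import Rotation as Ro
def go(s,xj,yj,z,yaw):
    """units to reach: TCP at jig (mm) x,y, world z (m), tool y along the jig y turned by yaw deg (tool down)"""
    p=T(J,[[xj/1000,yj/1000,z]])[0];a=J[2]+np.radians(yaw)
    y=np.array([-np.sin(a),np.cos(a),0]);zz=np.array([0,0,-1.]);G=np.c_[np.cross(y,zz),y,zz]
    R=s["orientation"];u=Ro.from_matrix(R.T@G).as_rotvec(degrees=True)/5;d=R.T@(p-s["eef_pos"])/.025
    print((xj,yj,z,yaw),"->",np.round(np.r_[u,d],2).tolist())
def where(s):
    a=np.degrees(np.arctan2(-s["orientation"][0,1],s["orientation"][1,1])-J[2])
    print("t",round(s["time"],2),"tcp jig",np.round(inv(J,s["eef_pos"])[0]*1000,1),"yaw",round(a,2),"F",np.round(s["ft_force"],1),"gap",round(s["finger_gap"],2))
def see(c):
    m,k=batten(c,J);j=inv(J,unproj(c,k.reshape(-1,2),.098))*1000;rc=cv2.minAreaRect(j[:,:2].astype(np.float32))
    b=cv2.boxPoints(rc);b=b[np.argsort(b[:,1])];print("batten right",b[:2].mean(0).round(1),"left",b[2:].mean(0).round(1),"size",np.round(rc[1],1))
E
python3 - <<'E'
from h import *
from rig import arm
s=arm.state();where(s)
go(s,-85,-65,.23,3.6)
go(s,-85,-65,.15,3.6)
E
```

```text
t 0.2 tcp jig [-407.2  427.   230.8] yaw -11.0 F [ 0.1 -0.2  0.4] gap 1.0
(-85, -65, 0.23, 3.6) -> [-0.01, -0.0, -2.92, -16.41, -16.86, 0.05]
(-85, -65, 0.15, 3.6) -> [-0.01, -0.0, -2.92, -16.41, -16.86, 3.25]
```

Request:
send_rows(
  series=[
    [[0,0,-0.4,-2,-2,0,-1],[0,0,-0.8,-3.4,-3.4,0,-1],[0,0,-1.2,-4.6,-4.7,0,-1],[0,0,-1.6,-6,-6.1,0,-1],[0,0,-2,-7.2,-7.4,0,-1],[0,0,-2.4,-8.4,-8.6,0,-1],[0,0,-2.9,-9.6,-9.8,0,-1],[0,0,-2.9,-10.8,-11,0,-1]],
  ],
)

```text
time: 1.0
eef_pos: [0.3476, 0.1654, 0.2314]
orientation: [[-0.996, 0.092, 0.001], [0.092, 0.996, 0.0], [-0.001, 0.0, -1.0]]
ft_force: [1.6, 0.0, 0.1]
finger_gap: 0.999
grasp_force: 0.0
```

Run:
```python
from h import *
from rig import arm
s=arm.state();where(s)
go(s,-85,-65,.15,3.6)
```

```text
t 1.0 tcp jig [-193.8  104.2  231.4] yaw 3.52 F [1.6 0.  0.1] gap 1.0
(-85, -65, 0.15, 3.6) -> [0.0, 0.01, -0.02, -3.93, -7.02, 3.26]
```

Request:
send_rows(
  series=[
    [[0,0,0,-0.8,-1.4,0,-1],[0,0,0,-1.6,-2.8,0,-1],[0,0,0,-2.4,-4.2,0.2,-1],[0,0,0,-3.2,-5.6,0.8,-1],[0,0,0,-3.93,-7,1.6,-1],[0,0,0,-3.93,-7,2.6,-1],[0,0,0,-3.93,-7,3.26,-1],[0,0,0,-3.93,-7,3.26,-1]],
  ],
)

```text
time: 1.8
eef_pos: [0.4269, -0.0162, 0.1477]
orientation: [[-0.996, 0.094, -0.005], [0.094, 0.996, 0.001], [0.005, 0.001, -1.0]]
ft_force: [0.3, -0.0, 0.5]
finger_gap: 0.999
grasp_force: 0.0
```

Run:
```python
from h import *
from rig import arm
s=arm.state();where(s)
go(s,-85,-65,.082,3.6)
c=arm.capture("scene");cv2.imwrite("pics/s1.png",cv2.resize(c["color"][110:350,150:470,::-1],(800,600)))
```

```text
t 1.8 tcp jig [-87.7 -63.1 147.7] yaw 3.44 F [ 0.3 -0.   0.5] gap 1.0
(-85, -65, 0.082, 3.6) -> [0.01, -0.06, -0.03, -0.12, -0.08, 2.63]
```

View pics/s1.png

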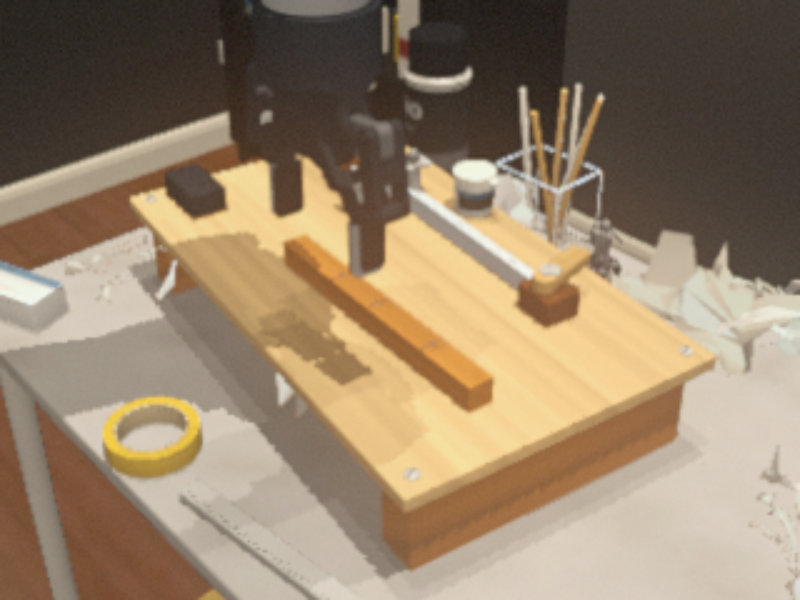

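The fingers hang above the board on the near side, spread along the batten (tips at about (285,210) and (365,270), still high), and nothing has been disturbed. I'll descend now.

Request:
send_rows(
  series=[
    [[0,0,0,-0.1,-0.08,0.8,-1],[0,0,0,-0.1,-0.08,1.6,-1],[0,0,0,-0.1,-0.08,2.2,-1],[0,0,0,-0.1,-0.08,2.5,-1],[0,0,0,-0.1,-0.08,2.6,-1],[0,0,0,-0.1,-0.08,2.7,-1],[0,0,0,-0.1,-0.08,2.8,-1],[0,0,0,-0.1,-0.08,2.8,-1]],
  ],
)

```text
time: 2.65
eef_pos: [0.4314, -0.0184, 0.0801]
orientation: [[-0.996, 0.092, 0.001], [0.092, 0.996, -0.0], [-0.001, -0.0, -1.0]]
ft_force: [0.6, -0.5, -0.0]
finger_gap: 0.999
grasp_force: 0.0
```

Run:
```python
from h import *
from rig import arm
s=arm.state();where(s);see(arm.capture("top"))
go(s,-85,-65,.072,3.6)
```

```text
t 2.65 tcp jig [-82.8 -64.6  80.1] yaw 3.51 F [ 0.6 -0.5 -0. ] gap 1.0
batten right [-53.5  -5.7] left [-56.8  45.9] size [18.7 51.7]
(-85, -65, 0.072, 3.6) -> [-0.0, 0.01, -0.02, 0.09, -0.01, 0.32]
```

Run:
```python
from h import *
from rig import arm
s=arm.state()
go(s,-83,-65,.071,3.6)
for f in np.linspace(0,1,11): go(s,-73+78*f,-65+26*f,.071,3.6-11.6*f)
```

```text
(-83, -65, 0.071, 3.6) -> [-0.0, 0.01, -0.02, 0.01, -0.02, 0.36]
(np.float64(-73.0), np.float64(-65.0), 0.071, np.float64(3.6)) -> [-0.0, 0.01, -0.02, -0.39, -0.04, 0.36]
(np.float64(-65.2), np.float64(-62.4), 0.071, np.float64(2.4400000000000004)) -> [-0.0, 0.01, 0.21, -0.71, 0.04, 0.36]
(np.float64(-57.4), np.float64(-59.8), 0.071, np.float64(1.2800000000000002)) -> [-0.0, 0.01, 0.44, -1.03, 0.13, 0.36]
(np.float64(-49.599999999999994), np.float64(-57.2), 0.071, np.float64(0.11999999999999966)) -> [-0.0, 0.01, 0.68, -1.35, 0.21, 0.37]
(np.float64(-41.8), np.float64(-54.6), 0.071, np.float64(-1.0399999999999996)) -> [-0.0, 0.01, 0.91, -1.66, 0.3, 0.37]
(np.float64(-34.0), np.float64(-52.0), 0.071, np.float64(-2.1999999999999997)) -> [-0.0, 0.01, 1.14, -1.98, 0.38, 0.37]
(np.float64(-26.199999999999996), np.float64(-49.4), 0.071, np.float64(-3.3600000000000008)) -> [-0.0, 0.01, 1.37, -2.3, 0.47, 0.37]
(np.float64(-18.39999999999999), np.float64(-46.8), 0.071, np.float64(-4.520000000000001)) -> [-0.0, 0.01, 1.6, -2.62, 0.55, 0.37]
(np.float64(-10.599999999999994), np.float64(-44.2), 0.071, np.float64(-5.68)) -> [-0.0, 0.01, 1.84, -2.93, 0.64, 0.37]
(np.float64(-2.799999999999997), np.float64(-41.599999999999994), 0.071, np.float64(-6.84)) -> [-0.0, 0.01, 2.07, -3.25, 0.72, 0.37]
(np.float64(5.0), np.float64(-39.0), 0.071, np.float64(-8.0)) -> [-0.0, 0.01, 2.3, -3.57, 0.81, 0.37]
```

Request:
send_rows(
  series=[
    [[0,0,0,0,0,0.2,-1],[0,0,0,0,0,0.36,-1],[0,0,0,-0.2,0,0.36,-1],[0,0,0,-0.39,0,0.36,-1],[0,0,0.2,-0.7,0.04,0.36,-1],[0,0,0.4,-1,0.12,0.36,-1],[0,0,0.6,-1.3,0.2,0.36,-1],[0,0,0.6,-1.3,0.2,0.36,-1]],
  ],
)

```text
time: 3.5
eef_pos: [0.4657, -0.0164, 0.071]
orientation: [[-0.989, 0.145, 0.002], [0.145, 0.989, -0.0], [-0.002, 0.0, -1.0]]
ft_force: [-0.6, 0.4, -0.6]
finger_gap: 1.002
grasp_force: 0.0
```

Run:
```python
from h import *
from rig import arm
s=arm.state();where(s)
c=arm.capture("top");cv2.imwrite("pics/t2.png",cv2.resize(c["color"][130:310,190:430,::-1],(800,600)));see(c)
go(s,-10,-44,.071,-5.7)
go(s,5,-39,.071,-8)
```

```text
t 3.5 tcp jig [-49.3 -57.4  71. ] yaw 0.5 F [-0.6  0.4 -0.6] gap 1.0
batten right [-30.4  14.3] left [-30.8  51. ] size [18.4 36.7]
(-10, -44, 0.071, -5.7) -> [0.0, 0.02, 1.24, -1.58, 0.52, 0.0]
(5, -39, 0.071, -8) -> [0.0, 0.02, 1.7, -2.18, 0.72, 0.0]
```

View pics/t2.png

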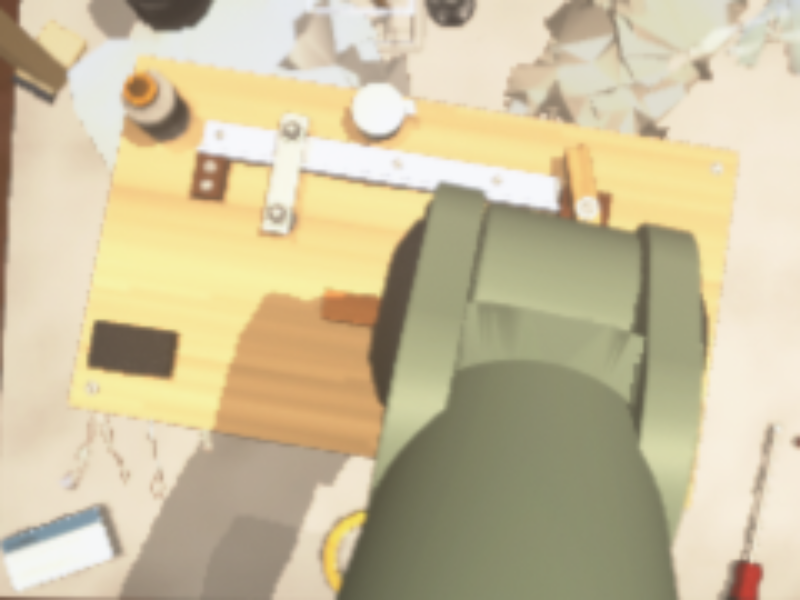

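The arm covers most of the batten, but its left end (about (325,305)) shows: it moved to jig (-31,51), turning with the fingers as planned. The push continues.

Request:
send_rows(
  series=[
    [[0,0,0.2,-0.25,0.08,0,-1],[0,0,0.4,-0.5,0.17,0,-1],[0,0,0.6,-0.8,0.26,0,-1],[0,0,0.85,-1.1,0.36,0,-1],[0,0,1.1,-1.4,0.46,0,-1],[0,0,1.35,-1.7,0.56,0,-1],[0,0,1.6,-2,0.66,0,-1],[0,0,1.7,-2.18,0.72,0,-1]],
  ],
)

```text
time: 4.35
eef_pos: [0.5215, -0.0063, 0.0708]
orientation: [[-0.957, 0.29, 0.0], [0.29, 0.957, -0.0], [-0.0, 0.0, -1.0]]
ft_force: [0.2, 0.4, -0.6]
finger_gap: 1.0
grasp_force: 0.1
```

Run:
```python
from h import *
from rig import arm
s=arm.state();where(s)
see(arm.capture("top"))
go(s,-25,-42,.071,-8)
go(s,-25,-42,.15,-8)
```

```text
t 4.35 tcp jig [  4.3 -38.9  70.8] yaw -8.05 F [ 0.2  0.4 -0.6] gap 1.0
batten right [36.5 47.5] left [33.5 65.3] size [20.4 18. ]
(-25, -42, 0.071, -8) -> [0.0, 0.01, -0.01, 1.14, -0.29, -0.01]
(-25, -42, 0.15, -8) -> [0.0, 0.01, -0.01, 1.14, -0.29, -3.17]
```

Request:
send_rows(
  series=[
    [[0,0,0,0.5,0,0,-1],[0,0,0,1.1,0,0,-1],[0,0,0,1.1,0,-1,-1],[0,0,0,1.1,0,-2.4,-1],[0,0,0,1.1,-1.8,-3,0],[0,0,0,1.1,-3.5,-3,1],[0,0,0,0.9,-5.2,-3,1],[0,0,0,0.7,-6.6,-3,1]],
  ],
)

```text
time: 5.2
eef_pos: [0.4555, -0.1611, 0.1462]
orientation: [[-0.957, 0.29, 0.001], [0.29, 0.957, -0.001], [-0.001, -0.0, -1.0]]
ft_force: [0.2, -0.4, -0.1]
finger_gap: 0.333
grasp_force: 0.0
```

Run:
```python
from h import *
from rig import arm
s=arm.state();where(s)
c=arm.capture("top");cv2.imwrite("pics/t3.png",cv2.resize(c["color"][130:310,190:430,::-1],(800,600)));see(c)
go(s,6.5,-184,.13,-8)
go(s,6.5,-184,.084,-8)
```

```text
t 5.2 tcp jig [ -37.2 -201.9  146.2] yaw -8.03 F [ 0.2 -0.4 -0.1] gap 0.33
batten right [   8.2 -152.2] left [37.3 64.5] size [218.6  21.4]
(6.5, -184, 0.13, -8) -> [-0.0, 0.01, -0.01, -1.63, 0.96, 0.65]
(6.5, -184, 0.084, -8) -> [-0.0, 0.01, -0.01, -1.63, 0.96, 2.49]
```

View pics/t3.png

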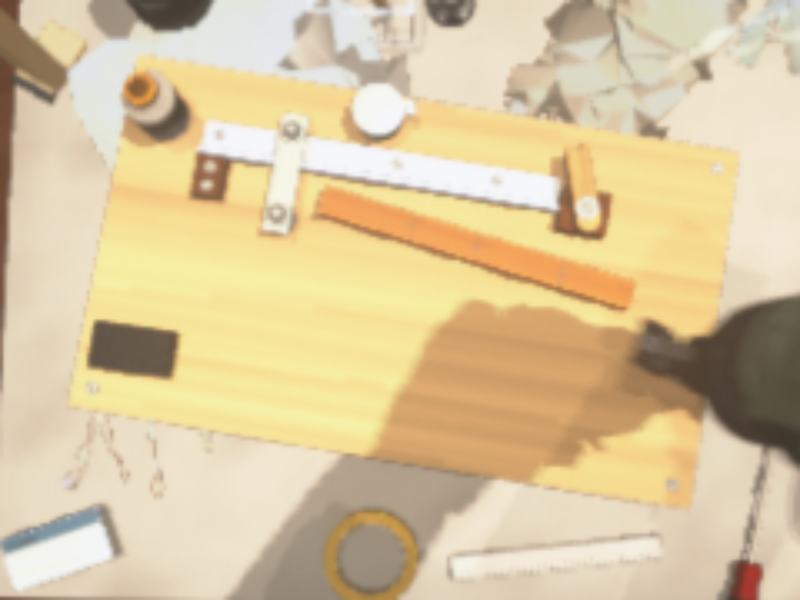

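The batten lies from (325,203) to (630,290) in the picture, i.e. right end (8,-152) and left end (37,65.5) in the jig, angled 7.7°. It's on course but would graze the post by about 1–2 mm, so I'll nudge it 5 mm towards the fence first, with closed fingers at its middle.

Run:
```python
from h import *
from rig import arm
s=arm.state();where(s)
go(s,-25,-37,.146,-7.7)
go(s,-15,-37,.083,-7.7)
go(s,-2,-39,.083,-7.7)
go(s,8.5,-41,.083,-7.7)
```

```text
t 5.25 tcp jig [ -36.4 -206.7  146.3] yaw -8.3 F [ 0.8 -3.9 -0.5] gap 0.24
(-25, -37, 0.146, -7.7) -> [-0.05, 0.02, -0.12, 0.53, 6.78, -0.02]
(-15, -37, 0.083, -7.7) -> [-0.05, 0.02, -0.12, 0.14, 6.85, 2.5]
(-2, -39, 0.083, -7.7) -> [-0.05, 0.02, -0.12, -0.39, 6.85, 2.5]
(8.5, -41, 0.083, -7.7) -> [-0.05, 0.02, -0.12, -0.81, 6.83, 2.5]
```

Request:
send_rows(
  series=[
    [[0,0,0,0.3,1.6,0,1],[0,0,0,0.5,3.4,0,1],[0,0,0,0.5,5.2,0,1],[0,0,0,0.5,6.75,0,1],[0,0,0,0.5,6.75,0.8,1],[0,0,0,0.3,6.75,1.7,1],[0,0,0,0.2,6.75,2.4,1],[0,0,0,0.2,6.75,2.45,1]],
  ],
)

```text
time: 6.05
eef_pos: [0.4985, 0.0042, 0.0826]
orientation: [[-0.957, 0.289, -0.004], [0.289, 0.957, 0.001], [0.004, -0.001, -1.0]]
ft_force: [-0.9, 1.0, 0.5]
finger_gap: -0.002
grasp_force: 0.0
```

Run:
```python
from h import *
from rig import arm
s=arm.state();where(s)
go(s,-2,-39,.083,-7.7)
go(s,8.5,-41,.083,-7.7)
```

```text
t 6.05 tcp jig [-20.1 -32.   82.6] yaw -7.98 F [-0.9  1.   0.5] gap -0.0
(-2, -39, 0.083, -7.7) -> [-0.01, -0.04, -0.06, -0.75, -0.18, -0.02]
(8.5, -41, 0.083, -7.7) -> [-0.01, -0.04, -0.06, -1.18, -0.2, -0.02]
```

Request:
send_rows(
  series=[
    [[0,0,0,-0.3,-0.18,0,1],[0,0,0,-0.6,-0.18,0,1],[0,0,0,-0.8,-0.2,0,1],[0,0,0,-1,-0.2,0,1],[0,0,0,-1.18,-0.2,0,1],[0,0,0,-1.18,-0.2,0,1],[0,0,0,-0.6,-0.2,0,1],[0,0,0,-0.1,-0.2,0,1]],
  ],
)

```text
time: 6.85
eef_pos: [0.5006, -0.0018, 0.0845]
orientation: [[-0.957, 0.289, -0.0], [0.289, 0.957, 0.0], [0.0, -0.0, -1.0]]
ft_force: [-0.1, -0.4, 0.5]
finger_gap: -0.003
grasp_force: 0.0
```

Request:
send_rows(
  series=[
    [[0,0,0,0,0,-1,1],[0,0,0,0,-0.4,-2.4,1],[0,0,0,0,-2,-2.5,1],[0,0,0,0,-3.6,-2.5,1],[0,0,0,0,-5.2,-2.5,1],[0,0,0,0,-6.6,-2.5,1],[0,0,0,0,-6.6,-2.5,1],[0,0,0,0,-6.6,-2.5,1]],
  ],
)

```text
time: 7.65
eef_pos: [0.453, -0.1602, 0.1471]
orientation: [[-0.957, 0.291, 0.0], [0.291, 0.957, 0.0], [0.0, 0.0, -1.0]]
ft_force: [-0.0, -1.0, -0.4]
finger_gap: -0.003
grasp_force: 0.0
```

Run:
```python
from h import *
from rig import arm
see(arm.capture("top"));s=arm.state();where(s)
go(s,12,-186,.15,-7.7)
go(s,12,-186,.083,-7.7)
```

```text
batten right [  14.2 -153.3] left [45.  62.6] size [218.   20.6]
t 7.7 tcp jig [ -39.8 -200.6  147. ] yaw -8.01 F [-0.8  0.7 -0.1] gap 0.0
(12, -186, 0.15, -7.7) -> [0.01, -0.0, -0.06, -1.97, 0.87, -0.12]
(12, -186, 0.083, -7.7) -> [0.01, -0.0, -0.06, -1.97, 0.87, 2.56]
```

Request:
send_rows(
  series=[
    [[0,0,0,-0.8,0.3,0,1],[0,0,0,-1.97,0.8,0,1],[0,0,0,-1.97,0.8,0.6,1],[0,0,0,-1.97,0.8,1.4,1],[0,0,0,-1.97,0.8,2.2,1],[0,0,0,-1.97,0.8,2.5,1],[0,0,0,-1.97,0.8,2.52,1],[0,0,0,-1.97,0.8,2.52,1]],
  ],
)

```text
time: 8.5
eef_pos: [0.5066, -0.1544, 0.0845]
orientation: [[-0.958, 0.288, 0.0], [0.288, 0.958, -0.0], [-0.0, 0.0, -1.0]]
ft_force: [0.2, -0.4, -0.7]
finger_gap: -0.001
grasp_force: 0.0
```

Run:
```python
from h import *
from rig import arm
see(arm.capture("top"));s=arm.state();where(s)
for p in((12,-169),(14,-148),(16,-126),(17,-102)):go(s,*p,.083,-8)
```

```text
batten right [  15.8 -148.8] left [44.6 62.6] size [213.4  21.1]
t 8.55 tcp jig [  12.7 -187.8   84.9] yaw -7.96 F [0.6 0.3 0.4] gap 0.0
(12, -169, 0.083, -8) -> [-0.0, 0.01, 0.01, 0.13, 0.74, 0.07]
(14, -148, 0.083, -8) -> [-0.0, 0.01, 0.01, 0.17, 1.58, 0.07]
(16, -126, 0.083, -8) -> [-0.0, 0.01, 0.01, 0.21, 2.47, 0.07]
(17, -102, 0.083, -8) -> [-0.0, 0.01, 0.01, 0.3, 3.42, 0.07]
```

Request:
send_rows(
  series=[
    [[0,0,0,0.1,0.4,0.05,1],[0,0,0,0.13,0.7,0.05,1],[0,0,0,0.15,1,0.05,1],[0,0,0,0.16,1.3,0.05,1],[0,0,0,0.18,1.6,0.05,1],[0,0,0,0.2,1.9,0.05,1],[0,0,0,0.2,2.15,0.05,1],[0,0,0,0.2,2.3,0.05,1]],
  ],
)

```text
time: 9.35
eef_pos: [0.5182, -0.0978, 0.0828]
orientation: [[-0.957, 0.289, -0.0], [0.289, 0.957, -0.0], [0.0, -0.0, -1.0]]
ft_force: [1.3, -0.4, 1.1]
finger_gap: 0.003
grasp_force: 0.3
```

Run:
```python
from h import *
from rig import arm
s=arm.state();where(s)
c=arm.capture("top");cv2.imwrite("pics/t4.png",cv2.resize(c["color"][130:310,190:430,::-1],(800,600)));see(c)
for p in((16,-126),(17,-110),(17,-102)):go(s,*p,.083,-8)
```

```text
t 9.35 tcp jig [  15.1 -129.8   82.8] yaw -7.97 F [ 1.3 -0.4  1.1] gap 0.0
batten right [ 24.5 -74.9] left [44.8 80.6] size [156.8  20.6]
(16, -126, 0.083, -8) -> [-0.0, -0.0, 0.01, -0.01, 0.15, -0.01]
(17, -110, 0.083, -8) -> [-0.0, -0.0, 0.01, 0.03, 0.79, -0.01]
(17, -102, 0.083, -8) -> [-0.0, -0.0, 0.01, 0.08, 1.11, -0.01]
```

View pics/t4.png

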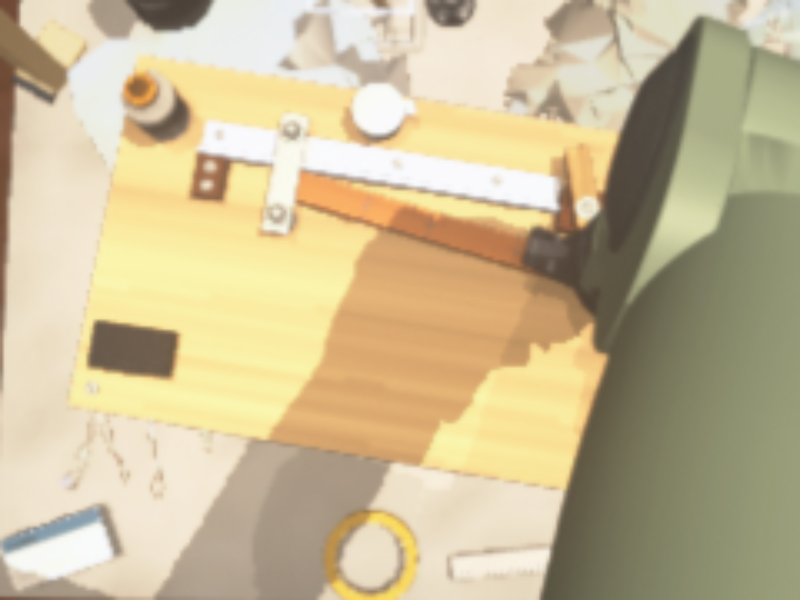

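The batten's left end is now under the strap (at about (300,185)), clear of the post and fence; the finger pushes its right end at (540,255). I'll carry on.

Request:
send_rows(
  series=[
    [[0,0,0,0,0.15,0,1],[0,0,0,0,0.3,0,1],[0,0,0,0.02,0.45,0,1],[0,0,0,0.02,0.6,0,1],[0,0,0,0.03,0.7,0,1],[0,0,0,0.03,0.8,0,1],[0,0,0,0.03,0.9,0,1],[0,0,0,0.03,0.95,0,1]],
  ],
)

```text
time: 10.2
eef_pos: [0.5242, -0.0752, 0.0828]
orientation: [[-0.957, 0.289, -0.0], [0.289, 0.957, 0.0], [0.0, 0.0, -1.0]]
ft_force: [0.2, -0.6, -0.2]
finger_gap: -0.002
grasp_force: 0.1
```

Run:
```python
from h import *
from rig import arm
s=arm.state();where(s)
c=arm.capture("top");g=cv2.resize(c["color"][160:240,235:375,::-1],(784,448),interpolation=cv2.INTER_CUBIC);cv2.imwrite("pics/t5.png",g);see(c)
print(((proj(c,T(J,[[.05,.134,.098],[.047,-.094,.098],[.05,.13,.098],[.05,.12,.098]]))-[235,160])*5.6).round())
```

```text
t 10.2 tcp jig [  17.6 -106.6   82.8] yaw -7.99 F [ 0.2 -0.6 -0.2] gap -0.0
batten right [ 27.  -49.4] left [41.8 80.8] size [131.   19.7]
[[125. 115.]
 [683. 213.]
 [135. 116.]
 [159. 120.]]
```

View pics/t5.png

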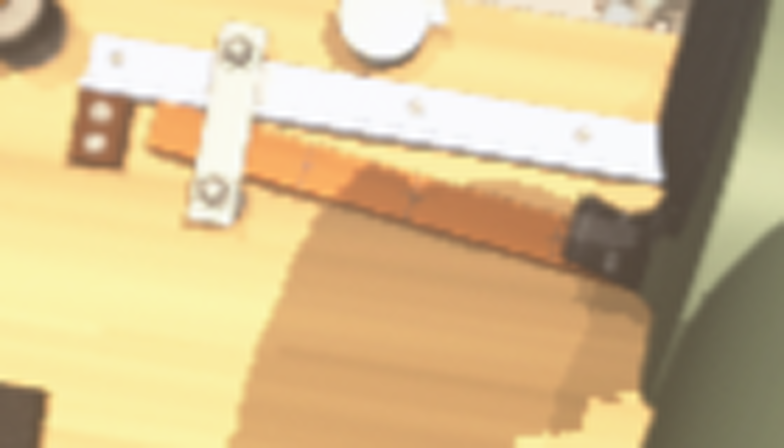

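The left end (about (152,128)) is past the strap at jig y≈124, some 10 mm short of the stop, and right end is still in front of the fence. One more push of 5 mm, then back off.

Request:
send_rows(
  series=[
    [[0,0,0,0.02,0.1,0,1],[0,0,0,0.02,0.2,0,1],[0,0,0,0.02,0.25,0,1],[0,0,0,0.02,0.25,0,1],[0,0,0,0.1,-0.3,0,1],[0,0,0,0.3,-0.8,-0.5,1],[0,0,0,1,-0.8,-1.5,1],[0,0,0,1.8,-0.8,-2.5,1]],
  ],
)

```text
time: 11.05
eef_pos: [0.4742, -0.0829, 0.1463]
orientation: [[-0.957, 0.291, -0.001], [0.291, 0.957, -0.0], [0.001, -0.0, -1.0]]
ft_force: [-0.4, 0.3, 0.1]
finger_gap: 0.001
grasp_force: 0.0
```

Run:
```python
from h import *
from rig import arm
see(arm.capture("top"));s=arm.state();where(s)
go(s,-15,8,.145,0);go(s,-15,8,.071,0);go(s,20,8,.071,0)
```

```text
batten right [ 20.7 -89.5] left [41.2 80.3] size [171.1  20.1]
t 11.1 tcp jig [ -32.3 -121.1  149.8] yaw -8.07 F [-1.5  0.9  2.9] gap 0.0
(-15, 8, 0.145, 0) -> [-0.0, 0.01, -1.61, 0.04, 5.21, 0.19]
(-15, 8, 0.071, 0) -> [-0.0, 0.01, -1.61, 0.04, 5.21, 3.15]
(20, 8, 0.071, 0) -> [-0.0, 0.01, -1.61, -1.34, 5.41, 3.15]
```

Request:
send_rows(
  series=[
    [[0,0,-0.4,0.05,1,0,-1],[0,0,-0.8,0.05,2.5,0,-1],[0,0,-1.2,0.05,4,0,-1],[0,0,-1.6,0.05,5.2,0,-1],[0,0,-1.6,0.05,5.2,0.5,-1],[0,0,-1.6,0.05,5.2,0.5,-1],[0,0,-1.6,0.05,5.2,1.5,-1],[0,0,-1.6,0.05,5.2,2.4,-1]],
  ],
)

```text
time: 11.9
eef_pos: [0.5122, 0.0419, 0.0859]
orientation: [[-0.988, 0.155, 0.002], [0.155, 0.988, -0.0], [-0.002, -0.0, -1.0]]
ft_force: [-0.2, -0.2, 1.0]
finger_gap: 0.999
grasp_force: 0.0
```

Run:
```python
from h import *
from rig import arm
s=arm.state();where(s)
for x in(-15,0,20,25,30):go(s,x,8,.071,0)
```

```text
t 11.9 tcp jig [-12.2   7.4  85.9] yaw -0.09 F [-0.2 -0.2  1. ] gap 1.0
(-15, 8, 0.071, 0) -> [-0.0, 0.02, -0.02, 0.11, 0.02, 0.6]
(0, 8, 0.071, 0) -> [-0.0, 0.02, -0.02, -0.49, 0.03, 0.6]
(20, 8, 0.071, 0) -> [-0.0, 0.02, -0.02, -1.29, 0.03, 0.6]
(25, 8, 0.071, 0) -> [-0.0, 0.02, -0.02, -1.49, 0.03, 0.6]
(30, 8, 0.071, 0) -> [-0.0, 0.02, -0.02, -1.69, 0.03, 0.6]
```

Request:
send_rows(
  series=[
    [[0,0,0,0,0,0.3,-1],[0,0,0,0,0,0.6,-1],[0,0,0,-0.3,0.03,0.6,-1],[0,0,0,-0.6,0.03,0.6,-1],[0,0,0,-0.85,0.03,0.6,-1],[0,0,0,-1.1,0.03,0.6,-1],[0,0,0,-1.3,0.03,0.6,-1],[0,0,0,-1.45,0.03,0.6,-1]],
  ],
)

```text
time: 12.7
eef_pos: [0.5483, 0.0384, 0.0704]
orientation: [[-0.988, 0.153, 0.0], [0.153, 0.988, 0.0], [-0.0, 0.0, -1.0]]
ft_force: [-0.7, -0.7, 0.2]
finger_gap: 1.001
grasp_force: 0.2
```

Run:
```python
from h import *
from rig import arm
s=arm.state();where(s)
c=arm.capture("top");g=cv2.resize(c["color"][160:240,235:375,::-1],(784,448),interpolation=cv2.INTER_CUBIC);cv2.imwrite("pics/t6.png",g);see(c)
for x in(26,28,30,31):go(s,x,8,.071,0)
```

```text
t 12.7 tcp jig [23.9  9.4 70.4] yaw 0.0 F [-0.7 -0.7  0.2] gap 1.0
batten right [ 42.  -90.4] left [ 38.8 -70.4] size [18.2 20.3]
(26, 8, 0.071, 0) -> [0.0, 0.0, 0.0, -0.08, -0.05, -0.02]
(28, 8, 0.071, 0) -> [0.0, 0.0, 0.0, -0.16, -0.05, -0.02]
(30, 8, 0.071, 0) -> [0.0, 0.0, 0.0, -0.24, -0.05, -0.02]
(31, 8, 0.071, 0) -> [0.0, 0.0, 0.0, -0.28, -0.05, -0.02]
```

Request:
send_rows(
  series=[
    [[0,0,0,-0.06,0,0,-1],[0,0,0,-0.12,0,0,-1],[0,0,0,-0.17,0,0,-1],[0,0,0,-0.22,0,0,-1],[0,0,0,-0.26,0,0,-1],[0,0,0,-0.28,0,0,-1],[0,0,0,-0.28,0,0,-1],[0,0,0,-0.28,0,0,-1]],
  ],
)

```text
time: 13.55
eef_pos: [0.5531, 0.0375, 0.0701]
orientation: [[-0.988, 0.153, -0.003], [0.153, 0.988, 0.0], [0.003, -0.0, -1.0]]
ft_force: [-5.3, 1.2, 4.4]
finger_gap: 0.998
grasp_force: 2.5
```

Run:
```python
from h import *
from rig import arm
s=arm.state();where(s);see(arm.capture("top"))
```

```text
t 13.55 tcp jig [28.8  9.3 70.1] yaw -0.01 F [-5.3  1.2  4.4] gap 1.0
batten right [ 45.7 -89.7] left [ 46.4 -68.5] size [21.2 18.7]
```

Request:
send_rows(
  series=[
    [[0,0,0,-0.03,0,0,-1],[0,0,0,-0.06,0,0,-1],[0,0,0,-0.06,0,0,-1],[0,0,0,0.2,0,0,-1],[0,0,0,0.8,0,0,-1],[0,0,0,1,0,-1,-1],[0,0,0,1.2,0,-2.5,-1],[0,0,0,1.2,0,-3.5,0]],
  ],
)

```text
time: 14.4
eef_pos: [0.5253, 0.042, 0.1597]
orientation: [[-0.988, 0.153, 0.002], [0.153, 0.988, -0.0], [-0.002, 0.0, -1.0]]
ft_force: [1.1, 0.0, -0.4]
finger_gap: 0.858
grasp_force: 0.0
```

Request:
send_rows(
  series=[
    [[0,0,0,1,-0.5,0,1],[0,0,0,1.5,-2,0,1],[0,0,0,1.5,-3.5,0,1],[0,0,0,1.5,-5,0,1],[0,0,0,1.5,-6.5,0,1],[0,0,0,0.8,-7.6,0,1],[0,0,0,0,-7.6,0,1],[0,0,0,0,-7.6,0,1]],
  ],
)

```text
time: 15.2
eef_pos: [0.4983, -0.1478, 0.1582]
orientation: [[-0.988, 0.155, 0.004], [0.155, 0.988, -0.001], [-0.004, -0.001, -1.0]]
ft_force: [0.3, -0.2, -0.8]
finger_gap: 0.001
grasp_force: 0.0
```

Run:
```python
from h import *
from rig import arm
s=arm.state();where(s)
c=arm.capture("top");g=cv2.resize(c["color"][150:240,235:395,::-1],(800,450),interpolation=cv2.INTER_CUBIC);cv2.imwrite("pics/t7.png",g);see(c)
for p in((75,-155,.155),(90,-150,.155),(90,-150,.104)):go(s,*p,0)
```

```text
t 15.2 tcp jig [   3.1 -182.2  158.2] yaw -0.08 F [ 0.3 -0.2 -0.8] gap 0.0
batten right [ 46.  -89.7] left [46.4 80.4] size [170.1  19.1]
(75, -155, 0.155, 0) -> [-0.01, 0.04, -0.02, -2.87, 1.09, 0.14]
(90, -150, 0.155, 0) -> [-0.01, 0.04, -0.02, -3.47, 1.29, 0.14]
(90, -150, 0.104, 0) -> [-0.01, 0.04, -0.02, -3.47, 1.3, 2.18]
```

View pics/t7.png

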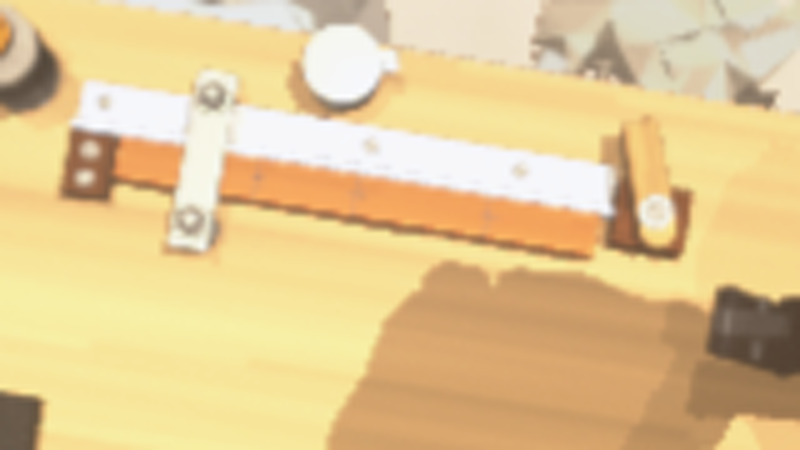

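The batten lies flush along the fence from (115,160) to (595,235) under the strap, with small gaps at both stops (right end at y≈-90, so centre at y≈20). The button at (640,120)–(655,210) is turned about 18°. The button is next, pushed from its right side.

Run:
```python
from h import *
from rig import arm
s=arm.state()
for p in((102,-150,.155),(102,-150,.105)):go(s,*p,0)
```

```text
(102, -150, 0.155, 0) -> [-0.0, 0.01, -0.0, -4.03, 1.25, 0.12]
(102, -150, 0.105, 0) -> [-0.0, 0.01, -0.0, -4.03, 1.25, 2.12]
```

Request:
send_rows(
  series=[
    [[0,0,0,-1.2,0,0,1],[0,0,0,-2.6,0.5,0,1],[0,0,0,-4,1.25,0.1,1],[0,0,0,-4,1.25,0.6,1],[0,0,0,-4,1.25,1.3,1],[0,0,0,-4,1.25,2,1],[0,0,0,-4,1.25,2.1,1],[0,0,0,-4,1.25,2.1,1]],
  ],
)

```text
time: 16.05
eef_pos: [0.598, -0.1296, 0.1048]
orientation: [[-0.988, 0.153, -0.002], [0.153, 0.988, 0.001], [0.002, 0.0, -1.0]]
ft_force: [0.5, 0.0, 0.0]
finger_gap: -0.001
grasp_force: 0.0
```

Run:
```python
from h import *
from rig import arm
s=arm.state();where(s)
for p in((102,-125),(101,-118),(99,-112),(95,-106),(90.5,-102),(86,-99),(82,-97),(81,-97)):go(s,*p,.105,0)
```

```text
t 16.05 tcp jig [  98.8 -149.   104.8] yaw 0.04 F [0.5 0.  0. ] gap -0.0
(102, -125, 0.105, 0) -> [0.0, -0.02, 0.01, -0.13, 0.96, -0.01]
(101, -118, 0.105, 0) -> [0.0, -0.02, 0.01, -0.09, 1.24, -0.01]
(99, -112, 0.105, 0) -> [0.0, -0.02, 0.01, -0.01, 1.48, -0.01]
(95, -106, 0.105, 0) -> [0.0, -0.02, 0.01, 0.15, 1.72, -0.01]
(90.5, -102, 0.105, 0) -> [0.0, -0.02, 0.01, 0.33, 1.88, -0.01]
(86, -99, 0.105, 0) -> [0.0, -0.02, 0.01, 0.51, 2.0, -0.01]
(82, -97, 0.105, 0) -> [0.0, -0.02, 0.01, 0.67, 2.08, -0.01]
(81, -97, 0.105, 0) -> [0.0, -0.02, 0.01, 0.71, 2.08, -0.01]
```

Request:
send_rows(
  series=[
    [[0,0,0,-0.1,0.5,0,1],[0,0,0,-0.13,0.96,0,1],[0,0,0,-0.09,1.24,0,1],[0,0,0,-0.01,1.48,0,1],[0,0,0,0.15,1.72,0,1],[0,0,0,0.33,1.88,0,1],[0,0,0,0.5,2,0,1],[0,0,0,0.6,2.06,0,1]],
  ],
)

```text
time: 16.85
eef_pos: [0.5923, -0.0765, 0.1055]
orientation: [[-0.988, 0.153, 0.001], [0.153, 0.988, 0.001], [-0.0, 0.001, -1.0]]
ft_force: [3.2, 1.6, 0.7]
finger_gap: 0.003
grasp_force: 1.2
```

Run:
```python
from h import *
from rig import arm
s=arm.state();where(s)
for p in((82,-97),(80,-96),(79,-96)):go(s,*p,.105,0)
```

```text
t 16.85 tcp jig [ 85.1 -97.4 105.5] yaw 0.02 F [3.2 1.6 0.7] gap 0.0
(82, -97, 0.105, 0) -> [0.01, 0.01, 0.0, 0.12, 0.01, 0.02]
(80, -96, 0.105, 0) -> [0.01, 0.01, 0.0, 0.2, 0.05, 0.02]
(79, -96, 0.105, 0) -> [0.01, 0.01, 0.0, 0.24, 0.05, 0.02]
```

Request:
send_rows(
  series=[
    [[0,0,0,0.05,0.05,0,1],[0,0,0,0.1,0.1,0,1],[0,0,0,0.14,0.15,0,1],[0,0,0,0.17,0.15,0,1],[0,0,0,0.2,0.15,0,1],[0,0,0,0.2,0.15,0,1],[0,0,0,0.2,0.15,0,1],[0,0,0,0.2,0.15,0,1]],
  ],
)

```text
time: 17.65
eef_pos: [0.5887, -0.073, 0.1051]
orientation: [[-0.988, 0.153, 0.001], [0.153, 0.988, -0.001], [-0.001, -0.0, -1.0]]
ft_force: [3.9, -1.7, -3.3]
finger_gap: -0.004
grasp_force: 2.5
```

Run:
```python
from h import *
from rig import arm
s=arm.state();where(s)
```

```text
t 17.65 tcp jig [ 81.  -94.5 105.1] yaw -0.01 F [ 3.9 -1.7 -3.3] gap -0.0
```

Request:
send_rows(
  series=[
    [[0,0,0,0.04,0,0,1],[0,0,0,0.06,0,0,1],[0,0,0,0.08,0,0,1],[0,0,0,0.08,0,0,1],[0,0,0,0.08,0,0,1],[0,0,0,0.08,0,0,1],[0,0,0,0.08,0,0,1],[0,0,0,0.08,0,0,1]],
  ],
)

```text
time: 18.45
eef_pos: [0.5887, -0.073, 0.1053]
orientation: [[-0.988, 0.153, 0.004], [0.153, 0.988, -0.001], [-0.004, -0.0, -1.0]]
ft_force: [9.2, -2.2, -7.2]
finger_gap: -0.002
grasp_force: 4.8
```

Run:
```python
from h import *
from rig import arm
s=arm.state();where(s)
```

```text
t 18.45 tcp jig [ 80.9 -94.5 105.3] yaw -0.01 F [ 9.2 -2.2 -7.2] gap -0.0
```

It's hard on its stop. I'll take the hand away.

Request:
send_rows(
  series=[
    [[0,0,0,-0.2,0,0,1],[0,0,0,-0.6,0,0,1],[0,0,0,-0.8,-0.2,-0.3,1],[0,0,0,-0.8,-0.5,-1.3,1],[0,0,0,-0.8,-1,-2.8,1],[0,0,0,0,-2.5,-4,1],[0,0,0,1.5,-3.5,-4.5,1],[0,0,0,3,-4.5,-4.5,1]],
  ],
)

```text
time: 19.25
eef_pos: [0.4951, -0.1738, 0.2207]
orientation: [[-0.988, 0.153, 0.004], [0.153, 0.988, -0.002], [-0.004, -0.002, -1.0]]
ft_force: [0.2, -1.1, 0.5]
finger_gap: -0.003
grasp_force: 0.0
```

Request:
send_rows(
  series=[
    [[0,0,0,1,-0.5,0,1],[0,0,0,2,-1,0,1],[0,0,0,3,-1.5,0,1],[0,0,0,3,-1.5,0,1],[0,0,0,3,-1.5,0,1],[0,0,0,3,-1.5,0,1],[0,0,0,3,-1.5,0,1],[0,0,0,3,-1.5,0,1]],
  ],
)

```text
time: 20.05
eef_pos: [0.4155, -0.1973, 0.2177]
orientation: [[-0.988, 0.152, -0.0], [0.152, 0.988, 0.0], [0.0, 0.0, -1.0]]
ft_force: [-0.2, -0.4, 0.9]
finger_gap: 0.001
grasp_force: 0.0
```

Run:
```python
from h import *
from rig import arm
s=arm.state();where(s)
c=arm.capture("top");g=cv2.resize(c["color"][140:270,200:400,::-1],(800,520),interpolation=cv2.INTER_CUBIC);cv2.imwrite("pics/t8.png",g);see(c)
```

```text
t 20.05 tcp jig [ -71.1 -243.8  217.7] yaw 0.06 F [-0.2 -0.4  0.9] gap 0.0
batten right [ 46.  -89.7] left [46.4 80.4] size [170.1  19. ]
```

View pics/t8.png

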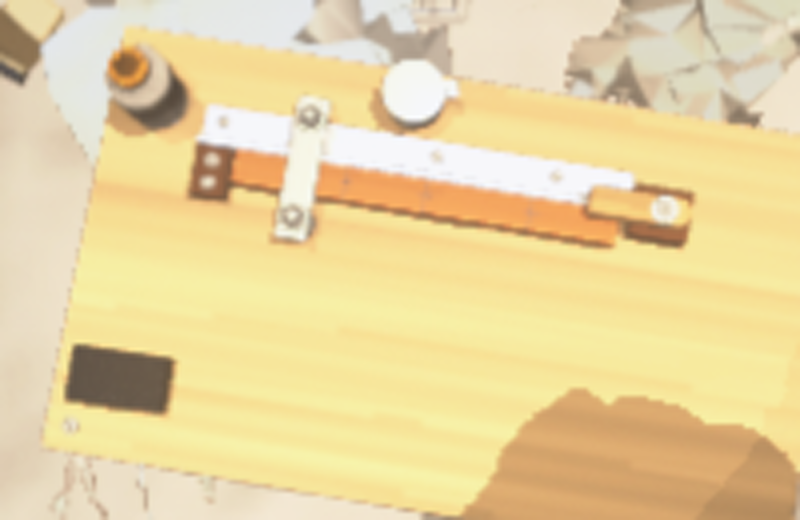

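The button (590,200)–(690,210) lies parallel to the fence over the batten's right end, the batten is flush, and the bystanders are unmoved. I'm handing in.

```bash
python3 -c "
from rig import arm
print(arm.hand_in())"
```

```text
the job is handed in; nothing more can be done
None
```

The batten lies flush along the fence under the strap, the turn button is closed on its stop, the sanding block, glue bottle and paint pot look unmoved, and the job is handed in at about 20 s (no verdict was returned).

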